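# Work a stuck casting flask off its O-ring base

### The job

The tall open steel casting flask is stuck on the O-ring plug of its heavy steel base. Take it off and stand it upright on the black iron levelling plate, inside the raised rim, set down gently and let go. The base must stay standing on the stripping plate: a straight pull only brings it up with the flask, so turn the flask until the base's side bar is held by one of the two dowels, keep turning so that the seal slips, and work the flask upward a little with each turn, taking a fresh grip as often as needed.

Things in the scene. Friction and masses are not known exactly. Their poses are not given: they have to be found in the camera images.
- flask: the casting flask: plain bright steel tube, open at both ends, 56 mm outside diameter, 50 mm bore, 90 mm high, about 0.35 kg. Origin at the centre of its lower end, z along the tube (up). It starts pushed fully down over the base's plug, its lower end on the top of the foot. Grip it across its diameter near the top; any yaw is alike
- base: flask base, dark steel, loose, about 1.2 kg: round foot 84 mm across, its top 23 mm above the underside; a plug of 47 mm diameter rises 20 mm above the foot inside the flask. Origin: centre of the underside, z up. An 8 mm bar sticks out of the foot along its own -x, 13 mm up. When the flask is turned the base turns with it until the bar meets a dowel; then the flask turns on the base
- seal (a point): the rubber O-ring round the plug, 9 mm above the foot; it lets go when the flask has risen 9 to 11 mm. Straight up it holds 20 to 30 N, more than the base weighs (11 to 13 N). While the flask turns on the held base, with its wall (25 mm radius) moving 5 or more times faster than it rises, the upward drag stays below that weight. Let go half-way, the flask stays up
- bar_end (a point): centre of the black ball, 15 mm in diameter, at the end of the base's bar, 109 mm from the base's axis
- dock: the stripping plate, dark steel, screwed to the table, 6 mm thick, 150 mm (its x, from -95 to +55) by 190 mm (its y). Origin on the table under the place where the base stands, z up; the base's bar points more or less along the dock's -x, between the dowels, free to swing
- pin_left (a point): steel dowel of 14 mm diameter standing 26 mm above the stripping plate, 85 mm from the dock's origin, 55 degrees from the dock's -x towards its +y; the point is at half its height
- pin_right (a point): the other dowel, the same towards the dock's -y. The bar can swing about 0.83 rad to either side of the dock's -x before its side touches a dowel
- plate: black iron levelling plate, fixed, 130 mm (its x) by 200 mm (its y), upper face 8 mm above the table, with a raised rim 8 mm wide and 8 mm higher all round. Origin at the centre of the underside, z up. The flask goes anywhere inside the rim
- small_flask: bystander: a smaller empty steel flask, 42 mm in diameter, 60 mm high, standing on the table; origin at the centre of its lower end; leave it alone
- brush: bystander: flat bench brush, 208 mm long, lying in front of the work; origin under its middle; leave it alone
- wrench: bystander: flat open-ended steel wrench, 171 mm long, lying in front of the work; origin under its middle; leave it alone
There are look-alikes about, which are no part of the job. Leave any pink or red look-alike of the flask alone.

How it is judged:
By the outcome, as a careful person would: the job done as asked, in the order asked, and still so for the second after the job is handed in, with the robot touching nothing.
It also fails if it takes over 67 s, if anything falls off the work surface, if the arm or the gripper's body presses on something with over 40 N, if the wrist force passes 120 N, or if a joint passes its speed limit or range.

### The arm

A 7-joint arm with a two-finger parallel gripper is mounted at the origin on a cart in front of the work surface, level with it; the furniture and walls round the work are solid. World frame = base frame: x ahead of the robot, y to its left, z up, the work surface at z = 0. Lengths are in m, angles in rad, forces in N, time in s.
With the tool pointing down it reaches from about 0.4 to 0.875 m from the base axis. Payload 6.5 kg.
Tool frame: the origin (TCP) lies at the very end of the fingers, on their centre line; the grasp point (between the pads) lies 19 mm behind it; z points along the fingers, y is the direction in which the jaws open and shut (so a half turn about z gives the same grasp; the last joint's range is limited). The gripper opens to 88 mm and grips with 3 to 60 N. Pads are 18 mm wide; open, the fingers measure 123 mm over their backs; the gripper's body (75 mm by 187 mm) begins 45 mm behind the grasp point.
Start: joints at [1.253, 0.536, -0.004, 1.538, 0.003, 1.067, -0.071], TCP at [0.162, -0.629, 0.239] pointing down, gripper open.
Joint ranges: [-2.7, 2.7], [-0.37, 2.16], [-1.27, 1.26], [0.24, 2.4], [-1.31, 4.45], [0.19, 1.91], [-2.76, 2.76]. Speed limits (rad/s): [2.39, 2.39, 3.14, 3.14, 3.14, 3.14, 3.14].

### API

Orientations are given as a unit quaternion [x, y, z, w].
In Python, from bench import r gives the robot as it stands.
- The arm moves only by the shell command python3 -m creep 'ROWS'. ROWS is JSON, a list of rows, each an object with "slide": the shift along the tool's x, y, z each as a share of 100 cm, from -1 to 1, a list of three; "rotation": the turn, a rotation vector about the tool's x, y, z each as a share of 45 degrees, from -1 to 1, a list of three; "claw": the opening, from -1 (shut) to 1 (fully open). In form: [{"slide": [tx, ty, tz], "rotation": [wx, wy, wz], "claw": claw}, ...]. A call has exactly 10 rows; each row is the pose to reach, as a shift and turn from the pose commanded when the call began, along the tool's axes at that moment; what a row does not reach only later rows make up. A row lasts 1/10 s, in which the tool goes at most 50 mm and 8.59 degrees, less where a joint would pass 70% of its speed; a pose out of reach is approached as far as the arm can. A call with a number of a shift or a turn outside -1 to 1 is refused whole. A call with a gripper value outside its range is refused whole. The fingers move at their own pace and stop on an object; the grip force is fixed at half the most. Time passes only in rows, so rows that repeat a pose let the fingers close, or fill a call up. It gives the time, the measured TCP pose, the force and the opening at its end, in the units of the state.
- r.get_state(): the state, without advancing time (a new reading comes with each control period).
- r.snapshot(name): name is "scene" or "side" or "wrist"; returns a dict with "img" (420x560x3 uint8, red, green, blue), "z_map" (420x560 float32, m along the optical axis (not along the pixel's ray), 0 where there is no reading), "fx", "fy", "cx", "cy" (pixels), "dist" ([k1, k2, p1, p2, k3] as OpenCV has them; the pictures are not rectified), "extrinsics" (4x4, takes a point from camera to world coordinates); the wrist camera has in their place "mount" (4x4, takes a point from camera to tool coordinates, whose origin is the TCP and whose axes are the flange's). Camera axes: x right, y down, z forward; pixel columns grow to the right and rows downward; lengths in m; the calibration is good to about 2 mm. A picture is of the moment at which its call begins: read the wrist's pose just before it.
- r.hand_in(): hands the job in, once; it reports no verdict.
Trained networks look in a picture, given as the dict that the camera call returned (one of the last four; its "shot" number tells which), for a name from the list of things; names that differ only in an ending like _2 or _b are one class to them, and where a whole thing is asked for, a point or a joint stands for the part that bears it (a point fixed in the world has none). Each returns a list of dicts, best first, with "p" (0 to 1); they miss things now and then, are a little off and sometimes report something else, mostly with a low value. They report only what shows in the picture. A call takes as long as a camera call. They do not tell look-alikes from the thing itself.
- r.outline_of(picture, label): "mask" (420x560 bool, what is visible of it).
- r.spot_point(picture, label): "xyz" ([x, y, z] in m, in world coordinates, good to about 4 mm: a listed point, or the origin of a listed thing).
The state is a dict: "t": time; "joint_positions": joint angles; "qd": joint speeds; "tau": joint torques, N m; "ee_pos": TCP position; "tool_rot": TCP orientation; "ft_force": force on the tool from outside, world axes, zero at the start; "torque": the same for the moment, N m; "width": opening from 0.0 (shut) to 1.0 (fully open).
Only numpy, scipy, OpenCV 4.12 (cv2) and the standard library are available. Lean on these libraries where they do the work, as an engineer would, in place of code of your own. Each camera call takes 0.05 s, during which the arm holds its last target.

## Working session

There is one attempt and no reset: what is moved stays moved. The work goes in short steps, Python scripts to look and compute and a shell command to move; the robot and the scene stay as the last step left them, time stands still between calls to the robot, and variables do not carry over. Pictures are saved under pics/ and viewed, and the job is handed in when it is done.

```bash
ls -la; mkdir -p pics; python3 - <<'E'
from bench import r
import cv2, json
s=r.get_state(); print({k:(v if not hasattr(v,'tolist') else v.tolist()) for k,v in s.items()})
for n in ("scene","side"):
    p=r.snapshot(n); cv2.imwrite(f"pics/{n}0.png",p["img"][:,:,::-1])
    print(n,p["shot"],p["fx"],p["cx"],p["extrinsics"])
    for l in ("flask","base","seal","bar_end","dock","pin_left","pin_right","plate","small_flask"):
        print(l,[(round(d["p"],2),[round(float(x),4) for x in d["xyz"]]) for d in r.spot_point(p,l)][:4])
print(r.get_state()["t"])
E
```

```text
total 12
drwxr-xr-x  3 agent agent 4096 Dec  7 14:35 .
drwxr-xr-x 23 root  root  4096 Dec  7 14:35 ..
drwxr-xr-x  2 agent agent 4096 Dec  7 14:35 pics
{'t': 0.0, 'joint_positions': [1.252809002178089, 0.5371283995734799, -0.004432486215165552, 1.5388306306750743, 0.0025853143462029006, 1.0672802026617825, -0.07118159127733446], 'qd': [-0.0013217370550781392, 0.0002493709010264758, 0.000737101161533603, 0.0008054649411047331, -0.00014802455318370036, -0.0004414632366840986, 0.0014191570376435908], 'tau': [-0.00037788026020280086, -57.09768891334534, 0.9909702837467194, -25.16036868095398, -0.05613029818050563, 0.01796358497813344, 0.00017859521904028952], 'ee_pos': [0.1617773433648403, -0.6289398232207563, 0.23788016013923674], 'tool_rot': [0.9920806298304814, 0.12559996345477686, -0.00015794271522929604, -0.0008050772713121997], 'ft_force': [-0.17329922191357516, -0.21382957779321013, -0.6632970382959826], 'torque': [8.936175158871368e-05, -0.04140659136341826, -0.00022760646474482535], 'width': 0.999015682079122}
scene 1 421.59262684877035 276.1494869664072 [[ 0.87799951 -0.19730369
[... 726 characters left out ...]
882717636 283.72425389435824 [[ 0.996484   -0.05475197  0.06341817  0.48766429]
 [-0.08318456 -0.55621274  0.8268662  -1.01842893]
 [-0.00999856 -0.82923435 -0.55881161  0.51721387]
 [ 0.          0.          0.          1.        ]]
flask [(0.92, [0.5698, -0.1645, 0.0277]), (0.77, [0.5418, -0.5547, -0.0038]), (0.74, [0.4562, -0.59, -0.0002])]
base [(0.76, [0.5715, -0.1631, 0.0054])]
seal [(0.62, [0.5712, -0.1614, 0.0366])]
bar_end []
dock [(0.64, [0.5704, -0.1601, 0.0009])]
pin_left [(0.91, [0.5328, -0.0879, 0.0201])]
pin_right [(0.63, [0.5108, -0.2261, 0.0217]), (0.47, [0.5707, -0.1646, 0.0261])]
plate [(0.63, [0.5562, -0.3835, 0.0017])]
small_flask [(0.72, [0.6993, -0.2785, -0.0008])]
1.0
```

View pics/scene0.png

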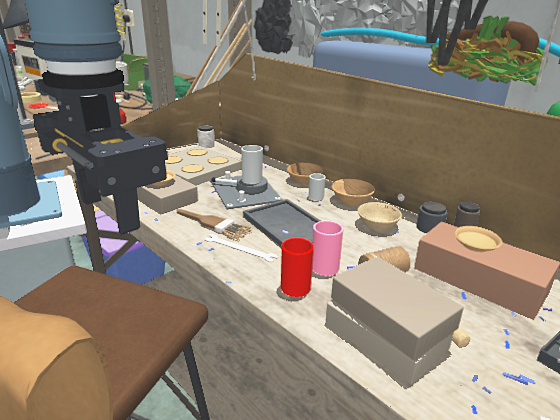

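View pics/side0.png

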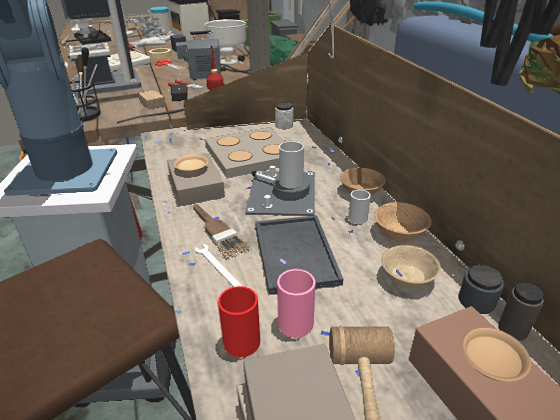

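```bash
cat > h.py <<'E'
from bench import r
import numpy as np, cv2
from scipy.optimize import least_squares
def cloud(p,mask,T=None):
    v,u=np.nonzero(mask&(p["z_map"]>0)); z=p["z_map"][v,u]
    K=np.array([[p["fx"],0,p["cx"]],[0,p["fy"],p["cy"]],[0,0,1.]])
    n=cv2.undistortPoints(np.c_[u,v].astype(np.float64)[:,None],K,np.array(p["dist"],float))[:,0]
    c=np.c_[n*z[:,None],z]; T=np.array(p["extrinsics"]) if T is None else T
    return c@T[:3,:3].T+T[:3,3]
def circ(P,R):
    f=lambda c:np.hypot(P[:,0]-c[0],P[:,1]-c[1])-R
    s=least_squares(f,P[:,:2].mean(0)+[0.02,0.02],loss="soft_l1",f_scale=0.001); return s.x,np.std(f(s.x))
def save(img,name): cv2.imwrite("pics/"+name,img[:,:,::-1])
E
python3 - <<'E'
from h import *
for n in ("scene","side"):
    p=r.snapshot(n)
    o=r.outline_of(p,"flask")
    print([(round(d["p"],2),[int(np.mean(x)) for x in np.nonzero(d["mask"])][::-1]) for d in o])
    for d in o:
        P=cloud(p,d["mask"]); 
        if abs(P[:,0].mean()-.57)<.05 and abs(P[:,1].mean()+.163)<.06:
            Q=P[(P[:,2]>.05)&(P[:,2]<.10)]
            print(n,"top z",np.percentile(P[:,2],[1,50,99]),"circ",circ(Q,.028),len(Q))
    pl=r.outline_of(p,"plate")
    if pl:
        P=cloud(p,pl[0]["mask"]); Q=P[:,:2].astype(np.float32)
        print("plate",pl[0]["p"],cv2.minAreaRect(Q),np.percentile(P[:,2],[5,50,95]))
    b=(230,90,345,220) if n=="side" else (190,120,330,250)
    save(cv2.resize(p["img"][b[1]:b[3],b[0]:b[2]],None,fx=4.5,fy=4.5),f"crop_{n}.png")
E
```

```text
[(0.98, [251, 163]), (0.74, [326, 247]), (0.58, [296, 266])]
scene top z [-0.00024142  0.07963095  0.11945947] circ (array([ 0.57159031, -0.16356623]), np.float64(0.0016209024874191196)) 373
plate 0.87 ((0.5400115251541138, -0.4178645610809326), (0.3488229811191559, 0.15311694145202637), 79.23664855957031) [0.00673979 0.00858544 0.01612914]
[(0.9, [290, 164]), (0.87, [295, 302]), (0.61, [238, 320])]
side top z [0.03131335 0.08546133 0.11863292] circ (array([ 0.57027394, -0.16346895]), np.float64(0.001396154425432555)) 515
plate 0.87 ((0.5617039203643799, -0.4143265187740326), (0.13655903935432434, 0.29587703943252563), 4.902625560760498) [0.0059079  0.00775925 0.01564013]
```

View pics/crop_side.png

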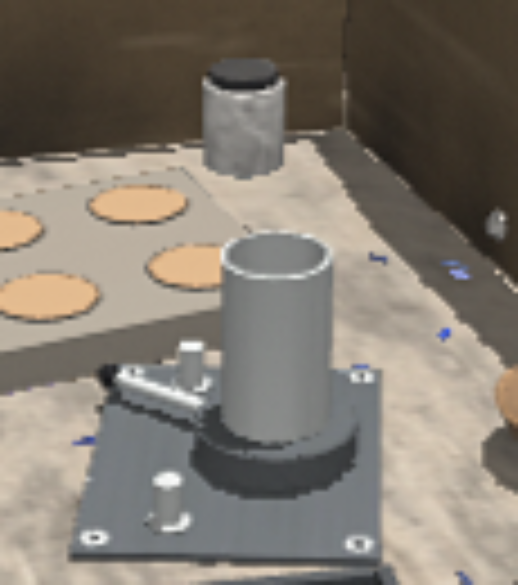

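```bash
python3 - <<'E'
from h import *
from scipy.spatial.transform import Rotation as R
s=r.get_state(); q=R.from_quat(s["tool_rot"]); print(np.array(s["ee_pos"]),q.as_matrix().round(3),s["t"])
d=np.array([.571,-.1635,.24])-s["ee_pos"]; print("tool slide m",q.inv().apply(d))
E
```

```text
[ 0.16193461 -0.62949187  0.2387267 ] [[ 0.968  0.249 -0.   ]
 [ 0.249 -0.968 -0.   ]
 [-0.     0.    -1.   ]] 1.3
tool slide m [ 0.51227002 -0.34937419 -0.00127812]
```

```bash
python3 -m creep '[{"slide":[0.03,-0.02,0],"rotation":[0,0,0],"claw":1},{"slide":[0.07,-0.05,0],"rotation":[0,0,0],"claw":1},{"slide":[0.11,-0.075,0],"rotation":[0,0,0],"claw":1},{"slide":[0.15,-0.10,0],"rotation":[0,0,0],"claw":1},{"slide":[0.19,-0.13,0],"rotation":[0,0,0],"claw":1},{"slide":[0.23,-0.157,0],"rotation":[0,0,0],"claw":1},{"slide":[0.27,-0.184,0],"rotation":[0,0,0],"claw":1},{"slide":[0.31,-0.211,0],"rotation":[0,0,0],"claw":1},{"slide":[0.35,-0.239,0],"rotation":[0,0,0],"claw":1},{"slide":[0.39,-0.266,0],"rotation":[0,0,0],"claw":1}]'
python3 -m creep '[{"slide":[0.04,-0.027,0],"rotation":[0,0,0],"claw":1},{"slide":[0.08,-0.054,0],"rotation":[0,0,0],"claw":1},{"slide":[0.11,-0.075,0],"rotation":[0,0,0],"claw":1},{"slide":[0.122,-0.083,0],"rotation":[0,0,0],"claw":1},{"slide":[0.122,-0.083,0],"rotation":[0,0,0],"claw":1},{"slide":[0.122,-0.083,0],"rotation":[0,0,0],"claw":1},{"slide":[0.122,-0.083,0],"rotation":[0,0,0.15],"claw":1},{"slide":[0.122,-0.083,0],"rotation":[0,0,0.3],"claw":1},{"slide":[0.122,-0.083,0],"rotation":[0,0,0.4],"claw":1},{"slide":[0.122,-0.083,0],"rotation":[0,0,0.4],"claw":1}]'
python3 - <<'E'
from h import *
from scipy.spatial.transform import Rotation as R
s=r.get_state(); q=R.from_quat(s["tool_rot"]); print(np.array(s["ee_pos"]),q.as_matrix().round(3),np.round(s["joint_positions"],3),s["t"])
p=r.snapshot("wrist"); save(p["img"],"wrist1.png"); print(np.array(p["mount"]).round(3))
E
```

```text
t: 2.3
ee_pos: [0.4745, -0.2731, 0.239]
tool_rot: [0.992, 0.126, 0.0, 0.0]
ft_force: [0.2, 0.2, 0.0]
width: 0.997
t: 3.3
ee_pos: [0.5694, -0.1667, 0.2388]
tool_rot: [0.999, -0.033, -0.0, 0.001]
ft_force: [-0.3, -0.4, 0.7]
width: 1.001
[ 0.56940977 -0.16673404  0.23878729] [[ 0.998 -0.067 -0.001]
 [-0.067 -0.998 -0.001]
 [-0.001  0.001 -1.   ]] [ 0.307  0.444 -0.133  1.688  0.069  1.014 -1.487] 3.3
[[ 0.001 -0.952 -0.305  0.079]
 [ 1.     0.001  0.001  0.   ]
 [-0.    -0.305  0.952 -0.146]
 [ 0.     0.     0.     1.   ]]
```

View pics/wrist1.png

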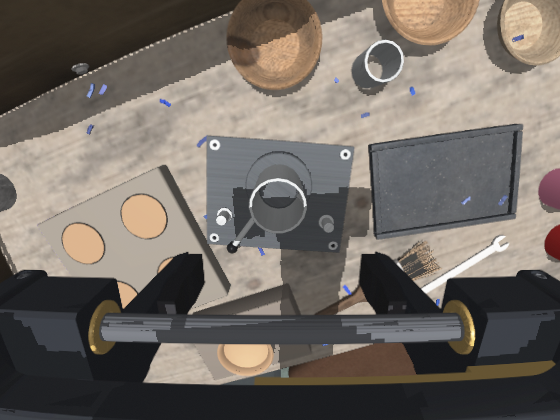

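```bash
cat >> h.py <<'E'
from scipy.spatial.transform import Rotation as Rot
def wT(s,p):
    T=np.eye(4); T[:3,:3]=Rot.from_quat(s["tool_rot"]).as_matrix(); T[:3,3]=s["ee_pos"]; return T@np.array(p["mount"])
E
python3 - <<'E'
from h import *
s=r.get_state(); p=r.snapshot("wrist"); T=wT(s,p)
P=cloud(p,np.ones((420,560),bool),T)
Q=P[(np.hypot(P[:,0]-.571,P[:,1]+.1635)<.045)]
top=Q[Q[:,2]>.112]; print(len(top),np.median(top[:,2]))
# annulus: fit mid radius
print("rim",circ(top,.0265), top[:,:2].min(0),top[:,:2].max(0))
for l in ("flask","base","bar_end","pin_left","pin_right","dock","plate","small_flask"):
    print(l,[(round(d["p"],2),[round(float(x),4) for x in d["xyz"]]) for d in r.spot_point(p,l)][:3])
o=r.outline_of(p,"plate")
if o:
    A=cloud(p,o[0]["mask"],T); print(cv2.minAreaRect(A[:,:2].astype(np.float32)),np.percentile(A[:,2],[5,50,95]))
E
```

```text
24570 0.33678062105373685
rim (array([ 0.61326573, -0.16548091]), np.float64(0.01058526036342869)) [ 0.54334134 -0.20618275] [ 0.59974247 -0.11875769]
flask [(0.72, [0.5449, -0.5628, 0.0017]), (0.62, [0.5699, -0.1625, 0.0288])]
base [(0.75, [0.5677, -0.1599, 0.0053])]
bar_end [(0.61, [0.4849, -0.0947, 0.019]), (0.58, [0.5096, -0.227, 0.0178])]
pin_left [(0.89, [0.5335, -0.0895, 0.0175])]
pin_right [(0.93, [0.5118, -0.224, 0.0223])]
dock [(0.29, [0.705, -0.2783, 0.002])]
plate [(0.71, [0.555, -0.3888, 0.0032])]
small_flask [(0.84, [0.7029, -0.2791, 0.0013])]
((0.5535248517990112, -0.3948834240436554), (0.13985899090766907, 0.21552637219429016), 4.941761016845703) [0.0069728  0.00861808 0.01655647]
```

```bash
python3 - <<'E'
from h import *
s=r.get_state(); p=r.snapshot("wrist"); T=wT(s,p)
P=cloud(p,np.ones((420,560),bool),T)
top=P[(np.hypot(P[:,0]-.571,P[:,1]+.1635)<.045)&(P[:,2]>.112)&(P[:,2]<.126)]
print(len(top),np.median(top[:,2]),"rim",circ(top,.0265), top[:,:2].min(0),top[:,:2].max(0))
c=least_squares(lambda c:np.hypot(top[:,0]-c[0],top[:,1]-c[1])-.0265,[.571,-.1635],loss="soft_l1",f_scale=.001).x; print(c)
# plate: rim points
Q=P[(P[:,2]>.013)&(P[:,2]<.019)&(abs(P[:,0]-.555)<.09)&(abs(P[:,1]+.388)<.13)]
print("plate rim",len(Q),cv2.minAreaRect(Q[:,:2].astype(np.float32)),Q[:,:2].min(0),Q[:,:2].max(0))
q=Rot.from_quat(s["tool_rot"]); print(s["ee_pos"],"slide to flask",q.inv().apply([c[0]-s["ee_pos"][0],c[1]-s["ee_pos"][1],0]))
E
```

```text
705 0.11873881103268163 rim (array([ 0.57168161, -0.16385699]), np.float64(0.0009452898082311937)) [ 0.54361331 -0.19099291] [ 0.59883915 -0.13607699]
[ 0.57168161 -0.16385698]
plate rim 2922 ((0.5572711825370789, -0.38748177886009216), (0.13093383610248566, 0.20112673938274384), 4.880713939666748) [ 0.48451667 -0.49199062] [ 0.63048799 -0.28250672]
[ 0.57081153 -0.16391188  0.23868933] slide to flask [ 8.65006294e-04 -1.08709469e-04 -6.72478612e-08]
```

```bash
python3 -m creep '[{"slide":[0.001,0,0],"rotation":[0,0,-0.1],"claw":1},{"slide":[0.001,0,0],"rotation":[0,0,-0.2],"claw":1},{"slide":[0.001,0,0],"rotation":[0,0,-0.3],"claw":1},{"slide":[0.001,0,0],"rotation":[0,0,-0.4],"claw":1},{"slide":[0.001,0,0],"rotation":[0,0,-0.5],"claw":1},{"slide":[0.001,0,0],"rotation":[0,0,-0.6],"claw":1},{"slide":[0.001,0,0],"rotation":[0,0,-0.7],"claw":1},{"slide":[0.001,0,0],"rotation":[0,0,-0.8],"claw":1},{"slide":[0.001,0,0],"rotation":[0,0,-0.9],"claw":1},{"slide":[0.001,0,0],"rotation":[0,0,-1],"claw":1}]'
python3 -m creep '[{"slide":[0,0,0],"rotation":[0,0,-0.1],"claw":1},{"slide":[0,0,0],"rotation":[0,0,-0.2],"claw":1},{"slide":[0,0,0],"rotation":[0,0,-0.3],"claw":1},{"slide":[0,0,0],"rotation":[0,0,-0.4],"claw":1},{"slide":[0,0,0],"rotation":[0,0,-0.5],"claw":1},{"slide":[0,0,0],"rotation":[0,0,-0.6],"claw":1},{"slide":[0,0,0],"rotation":[0,0,-0.7],"claw":1},{"slide":[0,0,0],"rotation":[0,0,-0.8],"claw":1},{"slide":[0,0,0],"rotation":[0,0,-0.9],"claw":1},{"slide":[0,0,0],"rotation":[0,0,-1],"claw":1}]'
python3 -m creep '[{"slide":[0,0,0],"rotation":[0,0,-0.1],"claw":1},{"slide":[0,0,0],"rotation":[0,0,-0.2],"claw":1},{"slide":[0,0,0],"rotation":[0,0,-0.3],"claw":1},{"slide":[0,0,0],"rotation":[0,0,-0.4],"claw":1},{"slide":[0,0,0],"rotation":[0,0,-0.5],"claw":1},{"slide":[0,0,0],"rotation":[0,0,-0.6],"claw":1},{"slide":[0,0,0],"rotation":[0,0,-0.7],"claw":1},{"slide":[0,0,0],"rotation":[0,0,-0.8],"claw":1},{"slide":[0,0,0],"rotation":[0,0,-0.9],"claw":1},{"slide":[0,0,0],"rotation":[0,0,-1],"claw":1}]'
python3 -m creep '[{"slide":[0,0,0],"rotation":[0,0,-0.1],"claw":1},{"slide":[0,0,0],"rotation":[0,0,-0.2],"claw":1},{"slide":[0,0,0],"rotation":[0,0,-0.3],"claw":1},{"slide":[0,0,0],"rotation":[0,0,-0.4],"claw":1},{"slide":[0,0,0],"rotation":[0,0,-0.5],"claw":1},{"slide":[0,0,0],"rotation":[0,0,-0.6],"claw":1},{"slide":[0,0,0],"rotation":[0,0,-0.7],"claw":1},{"slide":[0,0,0],"rotation":[0,0,-0.8],"claw":1},{"slide":[0,0,0],"rotation":[0,0,-0.9],"claw":1},{"slide":[0,0,0],"rotation":[0,0,-1],"claw":1}]'
python3 -m creep '[{"slide":[0,0,0],"rotation":[0,0,-0.1],"claw":1},{"slide":[0,0,0],"rotation":[0,0,-0.2],"claw":1},{"slide":[0,0,0],"rotation":[0,0,-0.3],"claw":1},{"slide":[0,0,0],"rotation":[0,0,-0.4],"claw":1},{"slide":[0,0,0],"rotation":[0,0,-0.5],"claw":1},{"slide":[0,0,0],"rotation":[0,0,-0.6],"claw":1},{"slide":[0,0,0],"rotation":[0,0,-0.7],"claw":1},{"slide":[0,0,0],"rotation":[0,0,-0.8],"claw":1},{"slide":[0,0,0],"rotation":[0,0,-0.9],"claw":1},{"slide":[0,0,0],"rotation":[0,0,-0.9],"claw":1}]'
python3 - <<'E'
from h import *
s=r.get_state(); p=r.snapshot("wrist"); T=wT(s,p); print(s["ee_pos"],np.round(s["joint_positions"],3),s["t"],s["torque"])
P=cloud(p,np.ones((420,560),bool),T)
top=P[(np.hypot(P[:,0]-.571,P[:,1]+.1635)<.045)&(P[:,2]>.112)&(P[:,2]<.126)]
c=least_squares(lambda c:np.hypot(top[:,0]-c[0],top[:,1]-c[1])-.0265,[.571,-.1635],loss="soft_l1",f_scale=.001).x; print(c)
q=Rot.from_quat(s["tool_rot"]); print("slide",q.inv().apply([c[0]-s["ee_pos"][0],c[1]-s["ee_pos"][1],0.082-s["ee_pos"][2]]))
E
```

```text
t: 4.9
ee_pos: [0.5718, -0.164, 0.2387]
tool_rot: [0.935, 0.355, -0.0, 0.0]
ft_force: [0.4, 0.4, -0.1]
width: 0.999
t: 5.9
ee_pos: [0.5718, -0.164, 0.2387]
tool_rot: [0.728, 0.686, -0.0, -0.0]
ft_force: [-0.3, 0.0, -0.6]
width: 1.0
t: 6.9
ee_pos: [0.5718, -0.1641, 0.2387]
tool_rot: [0.41, 0.912, -0.0, -0.0]
ft_force: [0.7, 0.7, -1.3]
width: 1.002
t: 7.9
ee_pos: [0.5718, -0.1641, 0.2387]
tool_rot: [0.03, 1.0, -0.0, -0.0]
ft_force: [0.7, -0.0, 0.5]
width: 0.999
t: 8.9
ee_pos: [0.5718, -0.1642, 0.2385]
tool_rot: [-0.317, 0.948, 0.0, -0.0]
ft_force: [-0.3, -0.8, -0.2]
width: 0.999
[ 0.57176988 -0.16415907  0.23847786] [ 0.871  0.637 -0.973  1.65   0.565  1.162  1.972] 8.9 [ 0.09984181 -0.12549965 -0.01330861]
[ 0.57000419 -0.16395489]
slide [0.00127836 0.00115927 0.15647844]
```

```bash
python3 -m creep '[{"slide":[0.0006,0.0006,0.01],"rotation":[0,0,0],"claw":1},{"slide":[0.0006,0.0006,0.03],"rotation":[0,0,0],"claw":1},{"slide":[0.0006,0.0006,0.055],"rotation":[0,0,0],"claw":1},{"slide":[0.0006,0.0006,0.08],"rotation":[0,0,0],"claw":1},{"slide":[0.0006,0.0006,0.105],"rotation":[0,0,0],"claw":1},{"slide":[0.0006,0.0006,0.125],"rotation":[0,0,0],"claw":1},{"slide":[0.0006,0.0006,0.14],"rotation":[0,0,0],"claw":1},{"slide":[0.0006,0.0006,0.15],"rotation":[0,0,0],"claw":1},{"slide":[0.0006,0.0006,0.155],"rotation":[0,0,0],"claw":1},{"slide":[0.0006,0.0006,0.156],"rotation":[0,0,0],"claw":1}]'
python3 -m creep '[{"slide":[0,0,0],"rotation":[0,0,0],"claw":0.6},{"slide":[0,0,0],"rotation":[0,0,0],"claw":0.4},{"slide":[0,0,0],"rotation":[0,0,0],"claw":0.3},{"slide":[0,0,0],"rotation":[0,0,0],"claw":0.2},{"slide":[0,0,0],"rotation":[0,0,0],"claw":-1},{"slide":[0,0,0],"rotation":[0,0,0],"claw":-1},{"slide":[0,0,0],"rotation":[0,0,0],"claw":-1},{"slide":[0,0,0],"rotation":[0,0,0],"claw":-1},{"slide":[0,0,0],"rotation":[0,0,0],"claw":-1},{"slide":[0,0,0],"rotation":[0,0,0],"claw":-1}]'
python3 - <<'E'
from h import *
s=r.get_state(); print(s["ee_pos"],np.round(s["joint_positions"],3),s["t"],s["torque"],s["ft_force"],s["width"])
E
```

```text
t: 9.95
ee_pos: [0.571, -0.1638, 0.0825]
tool_rot: [-0.317, 0.949, 0.0, -0.0]
ft_force: [0.7, -0.4, -0.2]
width: 1.002
t: 10.95
ee_pos: [0.5709, -0.1635, 0.083]
tool_rot: [-0.317, 0.948, 0.0, -0.0]
ft_force: [-2.5, 1.2, 5.2]
width: 0.63
[ 0.57093279 -0.16348687  0.08301868] [ 0.781  0.817 -0.832  1.756  0.747  0.916  1.84 ] 10.95 [0.37485904 0.44714254 0.05294588] [-2.47678141  1.22763304  5.2323016 ] 0.6297952315259262
```

```bash
python3 -m creep '[{"slide":[0,0,0],"rotation":[0,0,0.06],"claw":-1},{"slide":[0,0,0],"rotation":[0,0,0.12],"claw":-1},{"slide":[0,0,0],"rotation":[0,0,0.18],"claw":-1},{"slide":[0,0,0],"rotation":[0,0,0.24],"claw":-1},{"slide":[0,0,0],"rotation":[0,0,0.30],"claw":-1},{"slide":[0,0,0],"rotation":[0,0,0.36],"claw":-1},{"slide":[0,0,0],"rotation":[0,0,0.42],"claw":-1},{"slide":[0,0,0],"rotation":[0,0,0.48],"claw":-1},{"slide":[0,0,0],"rotation":[0,0,0.54],"claw":-1},{"slide":[0,0,0],"rotation":[0,0,0.60],"claw":-1}]'
python3 - <<'E'
from h import *
s=r.get_state(); print(s["ee_pos"],np.round(s["joint_positions"],3),s["t"],s["torque"],s["ft_force"],s["width"])
p=r.snapshot("side"); save(cv2.resize(p["img"][90:220,230:345],None,fx=4.5,fy=4.5),"side2.png")
E
```

```text
t: 11.95
ee_pos: [0.5716, -0.1639, 0.083]
tool_rot: [-0.087, 0.996, -0.0, 0.001]
ft_force: [-0.6, 0.4, 3.6]
width: 0.632
[ 0.57155009 -0.16392923  0.0830014 ] [ 0.72   0.776 -0.733  1.759  0.662  0.869  1.428] 11.95 [ 0.05595845 -0.05065898  0.78690462] [-0.55244584  0.41003862  3.6405401 ] 0.6317286360133156
```

View pics/side2.png

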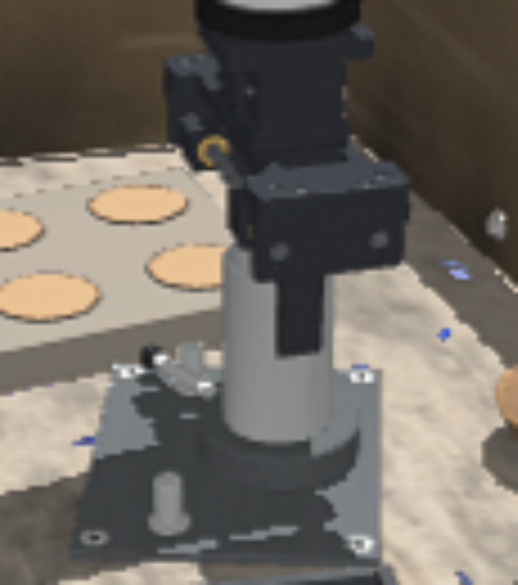

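```bash
python3 -m creep '[{"slide":[0,0,0],"rotation":[0,0,0.1],"claw":-1},{"slide":[0,0,0],"rotation":[0,0,0.2],"claw":-1},{"slide":[0,0,-0.0003],"rotation":[0,0,0.3],"claw":-1},{"slide":[0,0,-0.0006],"rotation":[0,0,0.4],"claw":-1},{"slide":[0,0,-0.0008],"rotation":[0,0,0.5],"claw":-1},{"slide":[0,0,-0.0011],"rotation":[0,0,0.6],"claw":-1},{"slide":[0,0,-0.0014],"rotation":[0,0,0.7],"claw":-1},{"slide":[0,0,-0.0016],"rotation":[0,0,0.8],"claw":-1},{"slide":[0,0,-0.0019],"rotation":[0,0,0.9],"claw":-1},{"slide":[0,0,-0.0022],"rotation":[0,0,1],"claw":-1}]'
python3 - <<'E'
from h import *
s=r.get_state(); print(s["ee_pos"],np.round(s["joint_positions"],3),s["t"],s["torque"],s["ft_force"],s["width"])
p=r.snapshot("side"); save(cv2.resize(p["img"][90:220,230:345],None,fx=4.5,fy=4.5),"side3.png")
E
```

```text
t: 13.0
ee_pos: [0.5689, -0.1652, 0.0834]
tool_rot: [0.302, 0.953, -0.001, -0.002]
ft_force: [-1.5, -1.9, -5.5]
width: 0.63
[ 0.56885275 -0.16523358  0.08337497] [ 0.606  0.718 -0.556  1.767  0.505  0.807  0.758] 13.0 [-0.66240267  0.43817315  0.75678574] [-1.45455911 -1.87524053 -5.49715042] 0.6300752682168209
```

View pics/side3.png

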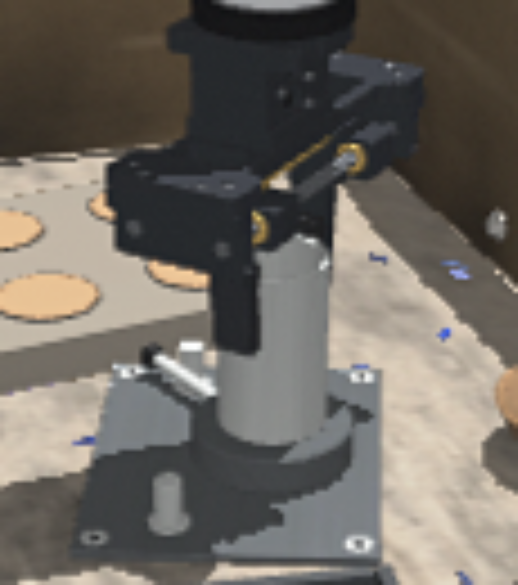

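```bash
python3 -m creep '[{"slide":[0,0,0],"rotation":[0,0,0.1],"claw":-1},{"slide":[0,0,-0.0002],"rotation":[0,0,0.2],"claw":-1},{"slide":[0,0,-0.0005],"rotation":[0,0,0.3],"claw":-1},{"slide":[0,0,-0.0008],"rotation":[0,0,0.4],"claw":-1},{"slide":[0,0,-0.0011],"rotation":[0,0,0.5],"claw":-1},{"slide":[0,0,-0.0014],"rotation":[0,0,0.6],"claw":-1},{"slide":[0,0,-0.0017],"rotation":[0,0,0.7],"claw":-1},{"slide":[0,0,-0.002],"rotation":[0,0,0.8],"claw":-1},{"slide":[0,0,-0.0023],"rotation":[0,0,0.9],"claw":-1},{"slide":[0,0,-0.0026],"rotation":[0,0,1],"claw":-1}]'
python3 - <<'E'
from h import *
s=r.get_state(); print(s["ee_pos"],np.round(s["joint_positions"],3),s["t"],s["torque"],s["ft_force"],s["width"])
p=r.snapshot("side"); save(cv2.resize(p["img"][90:220,230:345],None,fx=4.5,fy=4.5),"side4.png")
s=r.get_state(); p=r.snapshot("wrist"); save(p["img"],"wrist4.png"); 
P=cloud(p,np.ones((420,560),bool),wT(s,p))
t=P[(np.hypot(P[:,0]-s["ee_pos"][0],P[:,1]-s["ee_pos"][1])<.034)&(P[:,2]>.10)&(P[:,2]<.14)]
print(len(t),np.percentile(t[:,2],[5,25,50,75,95]) if len(t) else 0)
E
```

```text
t: 14.05
ee_pos: [0.568, -0.1648, 0.0855]
tool_rot: [0.643, 0.765, -0.002, -0.002]
ft_force: [-2.5, -2.0, -8.3]
width: 0.63
[ 0.567965   -0.16483948  0.08551969] [ 0.476  0.673 -0.371  1.776  0.337  0.762  0.104] 14.05 [-0.59065737  0.80629804  0.51530025] [-2.54422733 -2.02038453 -8.32828603] 0.6301910837057537
5941 [0.10195793 0.10988381 0.11884024 0.12160201 0.13040422]
```

View pics/side4.png

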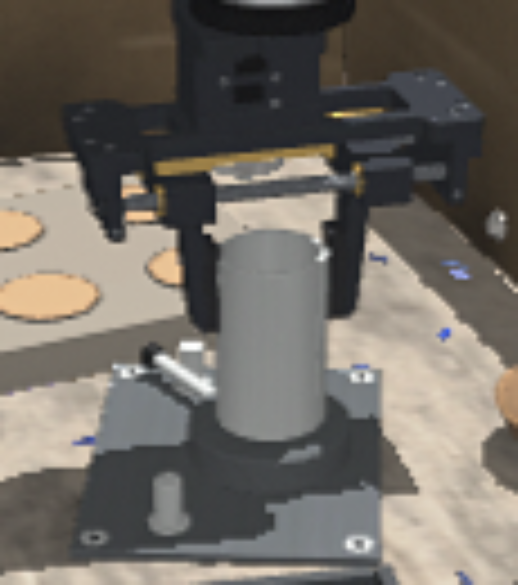

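View pics/wrist4.png

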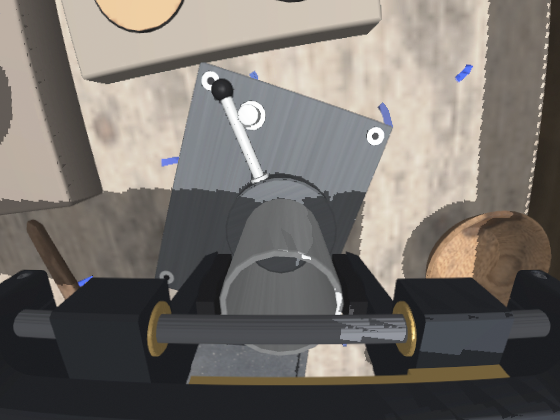

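```bash
python3 -m creep '[{"slide":[0,0,0],"rotation":[0,0,0.1],"claw":-1},{"slide":[0,0,-0.0002],"rotation":[0,0,0.2],"claw":-1},{"slide":[0,0,-0.0005],"rotation":[0,0,0.3],"claw":-1},{"slide":[0,0,-0.0008],"rotation":[0,0,0.4],"claw":-1},{"slide":[0,0,-0.0011],"rotation":[0,0,0.5],"claw":-1},{"slide":[0,0,-0.0014],"rotation":[0,0,0.6],"claw":-1},{"slide":[0,0,-0.0017],"rotation":[0,0,0.7],"claw":-1},{"slide":[0,0,-0.002],"rotation":[0,0,0.8],"claw":-1},{"slide":[0,0,-0.0023],"rotation":[0,0,0.9],"claw":-1},{"slide":[0,0,-0.0026],"rotation":[0,0,1],"claw":-1}]'
cat > m.py <<'E'
from h import *
import sys
s=r.get_state(); print(np.round(s["ee_pos"],4),"j7",round(s["joint_positions"][6],3),"j3",round(s["joint_positions"][2],3),s["t"],"tau",np.round(s["torque"],2),"F",np.round(s["ft_force"],1),round(s["width"],3))
p=r.snapshot("side"); save(cv2.resize(p["img"][90:220,230:345],None,fx=4.5,fy=4.5),f"side{sys.argv[1]}.png")
o=[d for d in r.outline_of(p,"flask")]
for d in o:
    P=cloud(p,d["mask"])
    if np.hypot(P[:,0].mean()-.57,P[:,1].mean()+.163)<.06:
        v,u=np.nonzero(d["mask"]); print("side flask mask rows",v.min(),v.max(),"z",np.percentile(P[:,2],[1,99]))
s=r.get_state(); p=r.snapshot("wrist"); save(p["img"],f"wrist{sys.argv[1]}.png")
P=cloud(p,np.ones((420,560),bool),wT(s,p)); rr=np.hypot(P[:,0]-s["ee_pos"][0],P[:,1]-s["ee_pos"][1])
z=P[(rr<.033)&(rr>.02),2]; h,e=np.histogram(z,np.arange(.105,.14,.001)); print("rim hist",list(zip((e[:-1]*1000).round(),h)))
E
python3 m.py 5
```

```text
t: 15.15
ee_pos: [0.5687, -0.1642, 0.0886]
tool_rot: [0.887, 0.462, -0.002, -0.001]
ft_force: [-3.0, -1.6, -9.2]
width: 0.629
[ 0.5687 -0.1642  0.0886] j7 -0.54 j3 -0.179 15.15 tau [-0.64  0.91  0.71] F [-3.  -1.6 -9.2] 0.629
side flask mask rows 140 186 z [0.03544941 0.12448749]
rim hist [(np.float64(105.0), np.int64(139)), (np.float64(106.0), np.int64(136)), (np.float64(107.0), np.int64(148)), (np.float64(108.0), np.int64(132)), (np.float64(109.0), np.int64(143)), (np.float64(110.0), np.int64(141)), (np.float64(111.0), np.int64(140)), (np.float64(112.0), np.int64(139)), (np.float64(113.0), np.int64(129)), (np.float64(114.0), np.int64(149)), (np.float64(115.0), np.int64(142)), (np.float64(116.0), np.int64(143)), (np.float64(117.0), np.int64(155)), (np.float64(118.0), np.int64(168)), (np.float64(119.0), np.int64(150)), (np.float64(120.0), np.int64(144)), (np.float64(121.0), np.int64(189)), (np.float64(122.0), np.int64(313)), (np.float64(123.0), np.int64(730)), (np.float64(124.0), np.int64(654)), (np.float64(125.0), np.int64(357)), (np.float64(126.0), np.int64(147)), (np.float64(127.0), np.int64(29)), (np.float64(128.0), np.int64(21)), (np.float64(129.0), np.int64(42)), (np.float64(130.0), np.int64(52)), (np.float64(131.0), np.int64(46)), (np.float64(132.0), np.int64(65)), (np.float64(133.0), np.int64(192)), (np.float64(134.0), np.int64(131)), (np.float64(135.0), np.int64(2)), (np.float64(136.0), np.int64(0)), (np.float64(137.0), np.int64(0)), (np.float64(138.0), np.int64(0)), (np.float64(139.0), np.int64(0))]
```

View pics/side5.png

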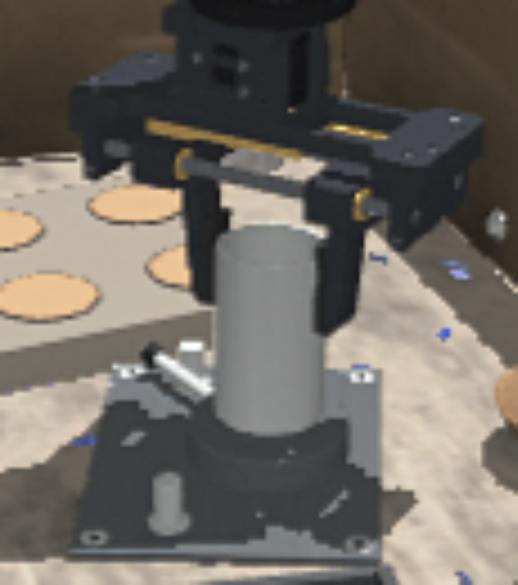

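```bash
python3 -m creep '[{"slide":[0,0,0],"rotation":[0,0,0.1],"claw":-1},{"slide":[0,0,-0.0002],"rotation":[0,0,0.2],"claw":-1},{"slide":[0,0,-0.0005],"rotation":[0,0,0.3],"claw":-1},{"slide":[0,0,-0.0008],"rotation":[0,0,0.4],"claw":-1},{"slide":[0,0,-0.0011],"rotation":[0,0,0.5],"claw":-1},{"slide":[0,0,-0.0014],"rotation":[0,0,0.6],"claw":-1},{"slide":[0,0,-0.0017],"rotation":[0,0,0.7],"claw":-1},{"slide":[0,0,-0.002],"rotation":[0,0,0.8],"claw":-1},{"slide":[0,0,-0.0023],"rotation":[0,0,0.9],"claw":-1},{"slide":[0,0,-0.0026],"rotation":[0,0,1],"claw":-1}]'
python3 -m creep '[{"slide":[0,0,-0.0001],"rotation":[0,0,0.1],"claw":-1},{"slide":[0,0,-0.0003],"rotation":[0,0,0.2],"claw":-1},{"slide":[0,0,-0.0006],"rotation":[0,0,0.3],"claw":-1},{"slide":[0,0,-0.0008],"rotation":[0,0,0.4],"claw":-1},{"slide":[0,0,-0.0011],"rotation":[0,0,0.5],"claw":-1},{"slide":[0,0,-0.0014],"rotation":[0,0,0.6],"claw":-1},{"slide":[0,0,-0.0017],"rotation":[0,0,0.7],"claw":-1},{"slide":[0,0,-0.002],"rotation":[0,0,0.8],"claw":-1},{"slide":[0,0,-0.0023],"rotation":[0,0,0.9],"claw":-1},{"slide":[0,0,-0.0026],"rotation":[0,0,1],"claw":-1}]'
python3 m.py 6 | sed 's/np.float64//g;s/np.int64//g'
```

```text
t: 16.3
ee_pos: [0.572, -0.165, 0.0934]
tool_rot: [0.996, 0.087, 0.001, 0.001]
ft_force: [-0.7, -4.6, -3.0]
width: 0.629
t: 17.3
ee_pos: [0.5707, -0.1668, 0.0956]
tool_rot: [0.953, -0.302, 0.001, 0.002]
ft_force: [-4.7, -6.5, -3.0]
width: 0.631
[ 0.5707 -0.1668  0.0956] j7 -1.811 j3 0.226 17.3 tau [-1.89  1.09  0.12] F [-4.7 -6.5 -3. ] 0.631
side flask mask rows 138 183 z [0.04125108 0.13037781]
rim hist [((105.0), (153)), ((106.0), (154)), ((107.0), (138)), ((108.0), (153)), ((109.0), (142)), ((110.0), (128)), ((111.0), (153)), ((112.0), (133)), ((113.0), (137)), ((114.0), (145)), ((115.0), (130)), ((116.0), (149)), ((117.0), (143)), ((118.0), (125)), ((119.0), (132)), ((120.0), (135)), ((121.0), (150)), ((122.0), (141)), ((123.0), (152)), ((124.0), (151)), ((125.0), (159)), ((126.0), (150)), ((127.0), (144)), ((128.0), (211)), ((129.0), (403)), ((130.0), (773)), ((131.0), (580)), ((132.0), (305)), ((133.0), (81)), ((134.0), (25)), ((135.0), (31)), ((136.0), (42)), ((137.0), (39)), ((138.0), (54)), ((139.0), (75))]
```

View pics/side6.png

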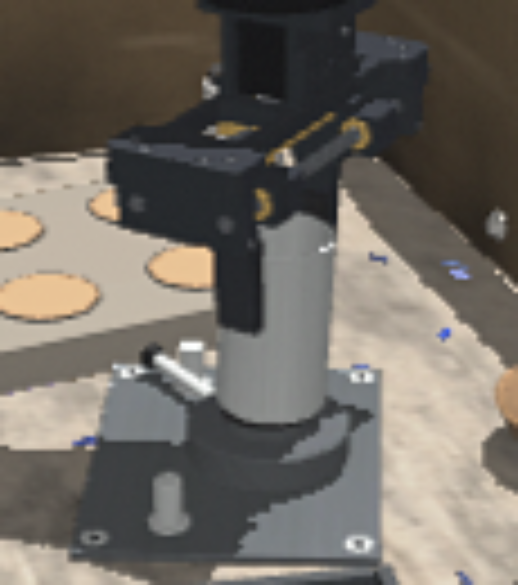

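```bash
python3 -m creep '[{"slide":[0,0.0005,0],"rotation":[0,0,0.05],"claw":-1},{"slide":[0,0.001,0],"rotation":[0,0,0.1],"claw":-1},{"slide":[0,0.0015,0],"rotation":[0,0,0.15],"claw":-1},{"slide":[0,0.002,-0.0002],"rotation":[0,0,0.2],"claw":-1},{"slide":[0,0.002,-0.0004],"rotation":[0,0,0.25],"claw":-1},{"slide":[0,0.002,-0.0006],"rotation":[0,0,0.3],"claw":-1},{"slide":[0,0.002,-0.0008],"rotation":[0,0,0.35],"claw":-1},{"slide":[0,0.002,-0.001],"rotation":[0,0,0.4],"claw":-1},{"slide":[0,0.002,-0.0015],"rotation":[0,0,0.4],"claw":-1},{"slide":[0,0.002,-0.002],"rotation":[0,0,0.4],"claw":-1}]'
python3 m.py 7 | head -2
```

```text
t: 18.45
ee_pos: [0.5697, -0.1667, 0.0972]
tool_rot: [0.895, -0.445, 0.0, 0.001]
ft_force: [-3.9, -4.0, -5.6]
width: 0.634
[ 0.5697 -0.1667  0.0972] j7 -2.059 j3 0.306 18.45 tau [-1.08  0.72  0.1 ] F [-3.9 -4.  -5.6] 0.634
side flask mask rows 137 182 z [0.04418376 0.13209322]
```

```bash
python3 -m creep '[{"slide":[0,0,-0.0005],"rotation":[0,0,0],"claw":-1},{"slide":[0,0,-0.001],"rotation":[0,0,0],"claw":-1},{"slide":[0,0,-0.002],"rotation":[0,0,0],"claw":-1},{"slide":[0,0,-0.003],"rotation":[0,0,0],"claw":-1},{"slide":[0,0,-0.004],"rotation":[0,0,0],"claw":-1},{"slide":[0,0,-0.005],"rotation":[0,0,0],"claw":-1},{"slide":[0,0,-0.006],"rotation":[0,0,0],"claw":-1},{"slide":[0,0,-0.007],"rotation":[0,0,0],"claw":-1},{"slide":[0,0,-0.008],"rotation":[0,0,0],"claw":-1},{"slide":[0,0,-0.01],"rotation":[0,0,0],"claw":-1}]'
python3 m.py 8 | head -2
```

```text
t: 19.6
ee_pos: [0.5701, -0.165, 0.1075]
tool_rot: [0.895, -0.447, 0.0, -0.0]
ft_force: [0.8, -1.0, -3.2]
width: 0.631
[ 0.5701 -0.165   0.1075] j7 -2.066 j3 0.312 19.6 tau [ 0.1   0.01 -0.02] F [ 0.8 -1.  -3.2] 0.631
side flask mask rows 165 215 z [5.70378885e-05 3.11036123e-02]
```

View pics/side8.png

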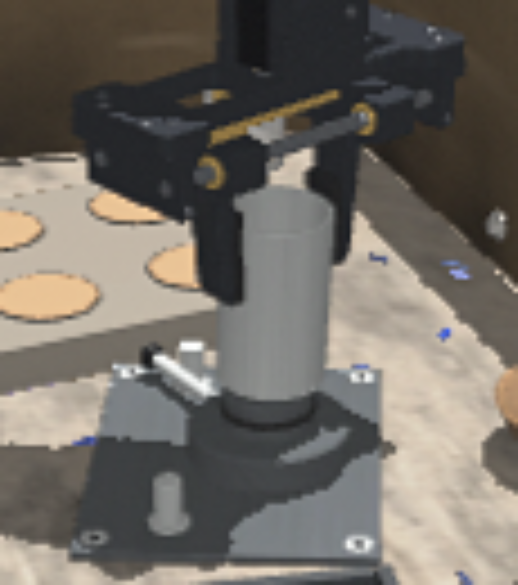

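```bash
python3 -m creep '[{"slide":[0,0,-0.003],"rotation":[0,0,0],"claw":-1},{"slide":[0,0,-0.009],"rotation":[0,0,0],"claw":-1},{"slide":[0,0,-0.016],"rotation":[0,0,0],"claw":-1},{"slide":[0,0,-0.024],"rotation":[0,0,0],"claw":-1},{"slide":[0,0,-0.032],"rotation":[0,0,0],"claw":-1},{"slide":[0,0,-0.04],"rotation":[0,0,0],"claw":-1},{"slide":[0,0,-0.048],"rotation":[0,0,0],"claw":-1},{"slide":[0,0,-0.054],"rotation":[0,0,0],"claw":-1},{"slide":[0,0,-0.058],"rotation":[0,0,0],"claw":-1},{"slide":[0,0,-0.06],"rotation":[0,0,0],"claw":-1}]'
python3 -m creep '[{"slide":[0.006,0.005,0],"rotation":[0,0,0],"claw":-1},{"slide":[0.02,0.017,0],"rotation":[0,0,0],"claw":-1},{"slide":[0.04,0.034,0],"rotation":[0,0,0],"claw":-1},{"slide":[0.06,0.051,0],"rotation":[0,0,0],"claw":-1},{"slide":[0.08,0.068,0],"rotation":[0,0,0],"claw":-1},{"slide":[0.10,0.085,0],"rotation":[0,0,0],"claw":-1},{"slide":[0.12,0.102,0],"rotation":[0,0,0],"claw":-1},{"slide":[0.14,0.118,0],"rotation":[0,0,0],"claw":-1},{"slide":[0.158,0.134,0],"rotation":[0,0,0],"claw":-1},{"slide":[0.17,0.144,0],"rotation":[0,0,0],"claw":-1}]'
python3 - <<'E'
from h import *
s=r.get_state(); print(np.round(s["ee_pos"],4),np.round(s["joint_positions"],2),s["ft_force"])
p=r.snapshot("side"); save(p["img"],"side9.png")
for l in ("base","plate"): print(l,[(round(d["p"],2),np.round(d["xyz"],3)) for d in r.spot_point(p,l)][:2])
s=r.get_state(); p=r.snapshot("wrist"); save(p["img"],"wrist9.png")
o=r.outline_of(p,"flask")
P=cloud(p,np.ones((420,560),bool),wT(s,p)); rr=np.hypot(P[:,0]-s["ee_pos"][0],P[:,1]-s["ee_pos"][1])
z=P[(rr<.033)&(rr>.02),2]-s["ee_pos"][2]; h,e=np.histogram(z,np.arange(.025,.045,.001)); print("rim-TCP",(e[h.argmax()]+.0005))
E
```

```text
t: 20.75
ee_pos: [0.5699, -0.1655, 0.1677]
tool_rot: [0.895, -0.447, 0.0, -0.0]
ft_force: [0.3, 0.0, -3.2]
width: 0.629
t: 21.75
ee_pos: [0.5554, -0.3908, 0.1668]
tool_rot: [0.894, -0.448, -0.0, 0.001]
ft_force: [-0.9, -0.5, -3.7]
width: 0.631
[ 0.5554 -0.3908  0.1668] [ 0.32  0.68  0.35  1.53 -0.26  0.98 -1.75] [-0.87803134 -0.50465795 -3.69248519]
base [(0.68, array([ 0.566, -0.166,  0.006]))]
plate [(0.87, array([ 0.557, -0.388, -0.   ])), (0.34, array([ 0.531, -0.083,  0.014]))]
rim-TCP 0.03450000000000001
```

View pics/side9.png

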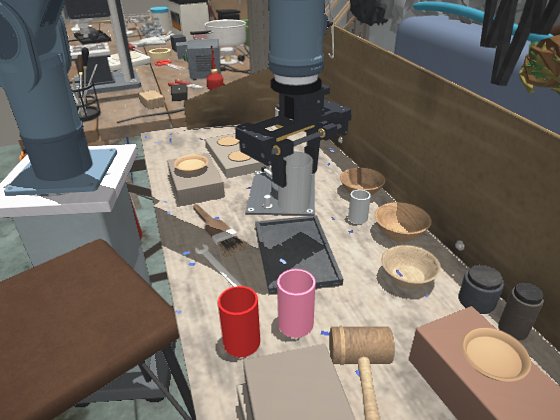

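```bash
python3 -m creep '[{"slide":[0,0,0.004],"rotation":[0,0,0],"claw":-1},{"slide":[0,0,0.014],"rotation":[0,0,0],"claw":-1},{"slide":[0,0,0.028],"rotation":[0,0,0],"claw":-1},{"slide":[0,0,0.042],"rotation":[0,0,0],"claw":-1},{"slide":[0,0,0.056],"rotation":[0,0,0],"claw":-1},{"slide":[0,0,0.07],"rotation":[0,0,0],"claw":-1},{"slide":[0,0,0.082],"rotation":[0,0,0],"claw":-1},{"slide":[0,0,0.09],"rotation":[0,0,0],"claw":-1},{"slide":[0,0,0.095],"rotation":[0,0,0],"claw":-1},{"slide":[0,0,0.097],"rotation":[0,0,0],"claw":-1}]'
python3 -m creep '[{"slide":[0,0,0.0005],"rotation":[0,0,0],"claw":-1},{"slide":[0,0,0.001],"rotation":[0,0,0],"claw":-1},{"slide":[0,0,0.0015],"rotation":[0,0,0],"claw":-1},{"slide":[0,0,0.002],"rotation":[0,0,0],"claw":-1},{"slide":[0,0,0.0025],"rotation":[0,0,0],"claw":-1},{"slide":[0,0,0.003],"rotation":[0,0,0],"claw":-1},{"slide":[0,0,0.0035],"rotation":[0,0,0],"claw":-1},{"slide":[0,0,0.004],"rotation":[0,0,0],"claw":-1},{"slide":[0,0,0.0045],"rotation":[0,0,0],"claw":-1},{"slide":[0,0,0.0045],"rotation":[0,0,0],"claw":-1}]'
```

```text
t: 23.0
ee_pos: [0.5568, -0.3879, 0.0699]
tool_rot: [0.895, -0.447, -0.0, 0.0]
ft_force: [-0.2, -0.2, -3.6]
width: 0.631
t: 24.0
ee_pos: [0.5568, -0.3879, 0.0657]
tool_rot: [0.895, -0.447, -0.0, 0.0]
ft_force: [0.0, -0.0, -3.4]
width: 0.634
```

```bash
python3 -m creep '[{"slide":[0,0,0.0003],"rotation":[0,0,0],"claw":-1},{"slide":[0,0,0.0006],"rotation":[0,0,0],"claw":-1},{"slide":[0,0,0.0009],"rotation":[0,0,0],"claw":-1},{"slide":[0,0,0.0012],"rotation":[0,0,0],"claw":-1},{"slide":[0,0,0.0015],"rotation":[0,0,0],"claw":-1},{"slide":[0,0,0.0018],"rotation":[0,0,0],"claw":-1},{"slide":[0,0,0.002],"rotation":[0,0,0],"claw":-1},{"slide":[0,0,0.0022],"rotation":[0,0,0],"claw":-1},{"slide":[0,0,0.0022],"rotation":[0,0,0],"claw":-1},{"slide":[0,0,0.0022],"rotation":[0,0,0],"claw":-1}]'
```

```text
t: 25.0
ee_pos: [0.5569, -0.3879, 0.0636]
tool_rot: [0.895, -0.447, -0.0, 0.0]
ft_force: [-1.1, -0.6, -3.8]
width: 0.633
```

```bash
python3 -m creep '[{"slide":[0,0,0.0002],"rotation":[0,0,0],"claw":-1},{"slide":[0,0,0.0004],"rotation":[0,0,0],"claw":-1},{"slide":[0,0,0.0006],"rotation":[0,0,0],"claw":-1},{"slide":[0,0,0.0008],"rotation":[0,0,0],"claw":-1},{"slide":[0,0,0.001],"rotation":[0,0,0],"claw":-1},{"slide":[0,0,0.0012],"rotation":[0,0,0],"claw":-1},{"slide":[0,0,0.0014],"rotation":[0,0,0],"claw":-1},{"slide":[0,0,0.0016],"rotation":[0,0,0],"claw":-1},{"slide":[0,0,0.0016],"rotation":[0,0,0],"claw":-1},{"slide":[0,0,0.0016],"rotation":[0,0,0],"claw":-1}]'
```

```text
t: 26.0
ee_pos: [0.5571, -0.3881, 0.0631]
tool_rot: [0.895, -0.447, 0.0, -0.0]
ft_force: [-2.7, 2.3, 7.1]
width: 0.632
```

```bash
python3 -m creep '[{"slide":[0,0,-0.0003],"rotation":[0,0,0],"claw":-1},{"slide":[0,0,-0.0007],"rotation":[0,0,0],"claw":-1},{"slide":[0,0,-0.0007],"rotation":[0,0,0],"claw":-1},{"slide":[0,0,-0.0007],"rotation":[0,0,0],"claw":0.3},{"slide":[0,0,-0.0007],"rotation":[0,0,0],"claw":0.4},{"slide":[0,0,-0.0007],"rotation":[0,0,0],"claw":0.6},{"slide":[0,0,-0.0007],"rotation":[0,0,0],"claw":0.8},{"slide":[0,0,-0.0007],"rotation":[0,0,0],"claw":1},{"slide":[0,0,-0.0007],"rotation":[0,0,0],"claw":1},{"slide":[0,0,-0.0007],"rotation":[0,0,0],"claw":1}]'
python3 -m creep '[{"slide":[0,0,0],"rotation":[0,0,0],"claw":1},{"slide":[0,0,0],"rotation":[0,0,0],"claw":1},{"slide":[0,0,-0.004],"rotation":[0,0,0],"claw":1},{"slide":[0,0,-0.012],"rotation":[0,0,0],"claw":1},{"slide":[0,0,-0.025],"rotation":[0,0,0],"claw":1},{"slide":[0,0,-0.04],"rotation":[0,0,0],"claw":1},{"slide":[0,0,-0.06],"rotation":[0,0,0],"claw":1},{"slide":[0,0,-0.085],"rotation":[0,0,0],"claw":1},{"slide":[0,0,-0.11],"rotation":[0,0,0],"claw":1},{"slide":[0,0,-0.13],"rotation":[0,0,0],"claw":1}]'
python3 - <<'E'
from h import *
s=r.get_state(); print(np.round(s["ee_pos"],4),s["ft_force"],s["width"],s["t"])
p=r.snapshot("side"); save(p["img"],"side10.png")
for l in ("base","flask","bar_end","small_flask"): print(l,[(round(d["p"],2),np.round(d["xyz"],3)) for d in r.spot_point(p,l)][:3])
s=r.get_state(); p=r.snapshot("wrist"); save(p["img"],"wrist10.png")
P=cloud(p,np.ones((420,560),bool),wT(s,p)); 
top=P[(np.hypot(P[:,0]-.557,P[:,1]+.388)<.045)&(P[:,2]>.09)&(P[:,2]<.105)]
c=least_squares(lambda c:np.hypot(top[:,0]-c[0],top[:,1]-c[1])-.0265,[.557,-.388],loss="soft_l1",f_scale=.001).x; print("flask rim",c,np.percentile(top[:,2],[10,50,90]))
A=np.c_[top[:,:2]-c,np.ones(len(top))]; print("tilt",np.linalg.lstsq(A,top[:,2],rcond=None)[0])
E
```

```text
t: 27.0
ee_pos: [0.5569, -0.388, 0.0627]
tool_rot: [0.895, -0.447, 0.0, 0.0]
ft_force: [-0.7, -1.6, -0.6]
width: 0.997
t: 28.0
ee_pos: [0.5574, -0.3885, 0.196]
tool_rot: [0.895, -0.447, 0.001, 0.0]
ft_force: [-0.2, -0.5, 0.3]
width: 1.003
[ 0.5574 -0.3885  0.196 ] [-0.22752728 -0.52305909  0.33128226] 1.0027219506307845 28.0
base [(0.87, array([ 0.57 , -0.166,  0.005]))]
flask [(0.85, array([ 0.539, -0.555, -0.   ])), (0.68, array([ 0.556, -0.387,  0.008])), (0.58, array([ 0.456, -0.586,  0.002]))]
bar_end [(0.63, array([ 0.51 , -0.075,  0.016]))]
small_flask [(0.97, array([ 0.7  , -0.28 , -0.001]))]
flask rim [ 0.55555691 -0.38640816] [0.09234485 0.09755176 0.09877404]
tilt [ 0.01158985 -0.01594761  0.09665073]
```

View pics/side10.png

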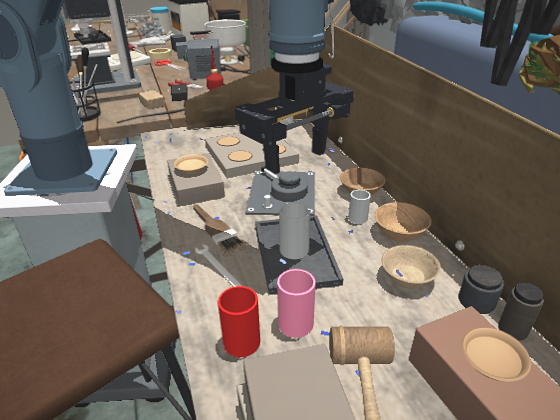

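View pics/wrist10.png

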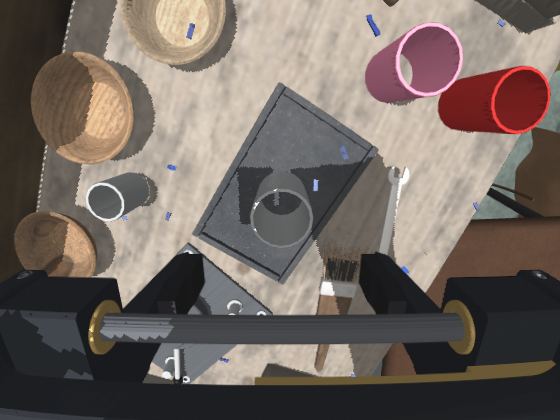

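```bash
python3 - <<'E'
from h import *
p=r.snapshot("scene"); save(cv2.resize(p["img"][120:260,180:350],None,fx=4,fy=4),"final.png")
print(r.hand_in(), r.get_state()["t"])
E
```

```text
the job is handed in; nothing more can be done
the job is handed in; nothing more can be done
```

View pics/final.png

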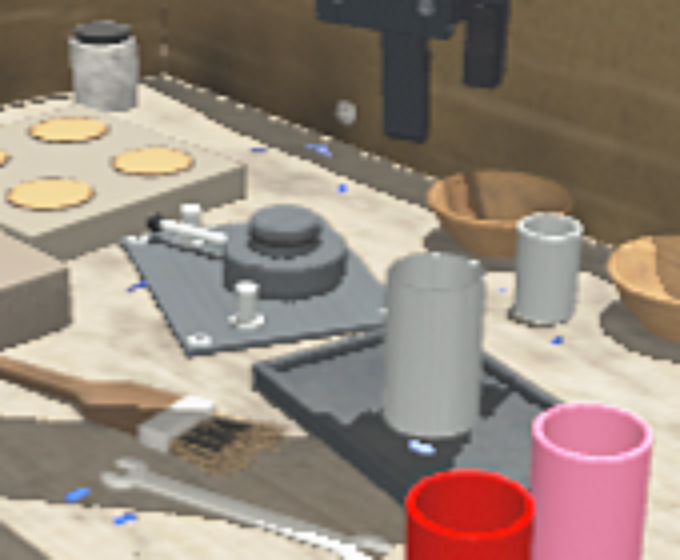

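The flask is off its base and standing upright near the middle of the levelling plate, released and inside the rim. I handed the job in at about 28 s of the 67 s allowed.

**How it went:** One grip was enough. I turned the flask clockwise until the base's bar met the left dowel. I kept turning while raising it slowly until the torque about the tube fell from about 0.7 N m to 0.1 N m, at about 12 mm of rise. I then lifted it clear, carried it over the plate and lowered it until light contact (about 7 N up), then eased off about 0.7 mm and let go.

**Last checks:**
- **Flask:** it stands at about (0.556, −0.387), with its rim about 98 mm above the table, as it should be on the plate.
- **Base:** the pictures show it upright on the stripping plate, with its bar against the left dowel. It moved only 2–3 mm.
- **Bystanders and look-alikes:** the small flask, brush, wrench and the pink and red tubes look undisturbed in the pictures.
- **Gripper:** open and well clear, touching nothing.

**Check that disagreed:** A rough tilt fit on the flask's rim came out at 0.01–0.02 rad. It probably included points from the tube wall, and every picture shows the flask standing upright, so I did not act on it.

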